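# Index the fitting dial to its next hole

## Robot

A 6-joint arm with a two-finger parallel gripper is mounted at the origin on the work surface. World frame = base frame: x ahead of the robot, y to its left, z up, the work surface at z = 0. Lengths are in mm, angles in degrees, forces in N, time in s.
With the tool pointing down it reaches from about 300 to 850 mm from the base axis. Payload 4.2 kg.
Tool frame: the origin (TCP) lies midway between the tips of the shut fingers; the grasp point (between the pads) lies 19 mm behind it (env.grip_depth is the distance from the TCP to the grasp point, in mm); z points along the fingers, y is the line along which they close (so a half turn about z gives the same grasp; the last joint's range is limited). The gripper opens to 91 mm and grips with 3 to 60 N. Pads are 32 mm wide; open, the fingers measure 118 mm over their backs; the gripper's body (76 mm by 178 mm) begins 60 mm behind the grasp point.
Start: joints at [68.698, 18.312, 89.639, -0, 72.044, -1.146], TCP at [198.141, 539.799, 213.976] pointing down, gripper open.
Joint ranges: [-177.97, 177.97], [-48.28, 115.42], [12.27, 149.76], [-77.06, 257.06], [2.81, 150.46], [-146.56, 146.56]. Speed limits (degrees/s): [147.25, 147.25, 180, 180, 180, 180].

## Interface

Orientations are given as [roll, pitch, yaw] about the fixed x, y, z axes, in that order (R = Rz(yaw) Ry(pitch) Rx(roll)).
In Python, from workcell import env, eyes gives the robot as it stands.
- The arm moves only by the tool send_rows, never from a script. Its argument "motion" is a list of rows, each a list of 7 numbers: the shift along the world's x, y, z normalised to -1 to 1, where 1 is 0.5 m, then the turn, a rotation vector about the world's x, y, z normalised to -1 to 1, where 1 is 60 degrees, then the opening, from -1 (shut) to 1 (fully open). A call has 1 to 20 rows; each row is the pose to reach, as a shift and turn from the pose commanded when the call began; what a row does not reach only later rows make up. A row lasts 1/8 s, in which the tool goes at most 62.5 mm and 10.7 degrees, less where a joint would pass 70% of its speed; a pose out of reach is approached as far as the arm can. A call with a number of a shift or a turn outside -1 to 1 is refused whole. A call with a gripper value outside its range is refused whole. The fingers move at their own pace and stop on an object; "squeeze" is the grip in N (left out, the last holds). Time passes only in rows, so rows that repeat a pose let the fingers close. It gives the time, the measured TCP pose, the force, the opening and the grip force at its end, in the units of the state.
- env.state(): the state, without advancing time (a new reading comes with each control period).
- eyes.grab_frame(name): name is "scene" or "top" or "wrist"; returns a dict with "pixels" (400x640x3 uint8, red, green, blue), "depth" (400x640 float32, mm along the optical axis (not along the pixel's ray), 0 where there is no reading), "fx", "fy", "cx", "cy" (pixels), "distortion" ([k1, k2, p1, p2, k3] as OpenCV has them; the pictures are not rectified), "R" (3x3) and "t" (3): a world point X has camera coordinates R X + t; the wrist camera has in their place "T_tool_cam" (4x4, takes a point from camera to tool coordinates, whose origin is the TCP and whose axes are the flange's). Camera axes: x right, y down, z forward; pixel columns grow to the right and rows downward; lengths in mm; the calibration is good to about 2 mm. A picture is of the moment at which its call begins: read the wrist's pose just before it.
- env.job_done(): hands the job in; it is judged then, once.
The state is a dict: "time_s": time; "qpos": joint angles; "qvel": joint speeds; "effort": joint torques, N m; "ee_pos": TCP position; "ee_rot": TCP orientation; "force": force on the tool from outside, world axes, zero at the start; "torque": the same for the moment, N m; "gripper_width": finger opening in mm; "gripper_force": force on a finger pad.
Only numpy, scipy, OpenCV 4.12 (cv2) and the standard library are available. Lean on these libraries where they do the work, as an engineer would, in place of code of your own. Each camera call takes 0.05 s, during which the arm holds its last target. There are 200 camera calls.

## Task

Press the blue plunger pad of the rotary fixture down with the fingertips to unlock the dial, and push the pad's upright yellow fin to turn the dial counter-clockwise (seen from above) to the very next hole, not past it, where the plunger springs fully back up and locks. Do not pinch the fin or the pad, do not lift or spill the fittings standing in the dial's nests, and leave the other things on the bench alone.

Things in the scene. Friction and masses are not known exactly. Their poses are not given: they have to be found in the camera images.
- indexer: Fixed round aluminium base plate of the rotary fixture, 330 mm diameter, 30 mm high, bolted to the bench. Origin: centre of its underside, on the dial's upright turning axis. Its top shows a dark circular groove of 130 mm radius with six dark index holes, 60 degrees apart.
- dial_axis (a point): Point on the turning axis at the top face of the grey dial (196 mm diameter, top face 46 mm above the bench). Turns with the dial. A steel hub of 40 mm diameter stands 8 mm above it; six white square nests (29 mm wide, 14 mm high) stand on the dial at 66 mm radius.
- pad_top (a point): Where to press: point on the blue pad's top face, 130 mm from the turning axis, 66 mm above the bench with the plunger up; moves with the pad. Axes: z up, x outward from the turning axis, y the way the pad travels when the dial turns counter-clockwise. The pad is 60 mm wide along x; its top is free from y = -24 to +24 mm about this point, where the upright fin begins.
- next_hole (a point): Centre of the next index hole in the top of the base (30 mm above the bench), 130 mm from the turning axis, 60 degrees counter-clockwise of the hole in which the plunger starts. The plunger stem, which passes through a point on the pad 4 mm to +y of pad_top, must come above it.
- dial (a joint): Angle of the dial, rad: 0 at the start, growing counter-clockwise seen from above; the next hole is at 1.047. Turning takes about 1 to 4 N at the fin.
- plunger (a joint): How far the plunger is pressed, m: 0 up (locked in a hole), 0.010 at its stop. Spring 6.5 N at first, 9 N at the stop. The dial is locked until pressed over 6.5 mm. Between holes it may be let go: it stays about 6 mm down under the ring, the dial free to turn, and springs up and locks by itself when within about 1.5 mm of a hole.
- union0: Loose push-in tube fitting, black cylinder with blue ends, 19 mm diameter, 44 mm tall, standing upright in a nest of the dial; origin at the centre of its underside (3 mm above the dial's top face).
- union1: Another such fitting in another nest; same sizes and origin.
- union2: Another such fitting in another nest; same sizes and origin.
- jar: Loose clear jar with green cap, 64 mm diameter, 130 mm tall, on the bench; origin at the centre of its underside. Leave alone.
- pen_cup: Loose white cup, 74 mm diameter, 95 mm tall, with pens reaching 155 mm; origin at the centre of its underside. Leave alone.
- tee: Loose black and blue T-shaped fitting, 62 mm long, 19 mm thick, lying on the bench; origin at its middle, on its underside. Leave alone.
- plunger_cap: The blue pad and the yellow pushing face (towards -y) of its upright fin. The fin spans the pad's 60 mm width, 31 mm tall above the pad, 8 mm thick. Pushing the yellow face towards +y turns the dial counter-clockwise. Same axes as pad_top; origin on the stem's axis, 66 mm below the pad's top.
- fin_back: The orange far face of the fin, with orange strips on the inner (-x) end of the fin and the inner edge of the pad, 3 mm thick; part of the plunger; shares the pad's axes. Pressing this and the blue/yellow part at once counts as pinching. Its origin lies on the stem's axis, 66 mm below the pad's top.

How it is judged:
By the outcome, as a careful person would: the job done as asked, in the order asked, and still so for the second after the job is handed in, with the robot touching nothing.
It also fails if it takes over 48 s, if anything falls off the work surface, if the arm or the gripper's body presses on something with over 40 N, if the wrist force passes 120 N, or if a joint passes its speed limit or range.

## Working session

There is one attempt and no reset: what is moved stays moved. The work goes in short steps, Python scripts to look and compute and a tool call to move; the robot and the scene stay as the last step left them, time stands still between calls to the robot, and variables do not carry over. Pictures are saved under pics/ and viewed, at most 10 in all, crops included, and the job is handed in when it is done.

Besides the shell and the picture viewer there is one more tool, called after "Call:" as name(argument=value, ...), one argument or row to a line, values as JSON. send_rows: Moves the arm, as the interface text tells. Its arguments: {"type":"object","properties":{"motion":{"type":"array"},"squeeze":{"type":"number"}},"required":["motion"]}

```bash
mkdir -p pics; cat > h.py <<'E'
from workcell import env, eyes
import numpy as np, cv2
def world(f,uv):
    uv=np.array(uv,float).reshape(-1,2)
    K=np.array([[f['fx'],0,f['cx']],[0,f['fy'],f['cy']],[0,0,1]])
    n=cv2.undistortPoints(uv.reshape(-1,1,2),K,np.array(f['distortion'])).reshape(-1,2)
    d=f['depth'][uv[:,1].astype(int),uv[:,0].astype(int)]
    c=np.c_[n*d[:,None],d]
    return (c-np.array(f['t']))@np.array(f['R'])
def seg(f,hsvlo,hsvhi):
    h=cv2.cvtColor(f['pixels'],cv2.COLOR_RGB2HSV)
    m=cv2.inRange(h,np.array(hsvlo),np.array(hsvhi))
    v,u=np.nonzero(m); 
    P=world(f,np.c_[u,v]); ok=f['depth'][v,u]>0
    return np.c_[u,v][ok],P[ok]
E
python3 - <<'E'
from h import *
a=eyes.grab_frame('top');np.savez('top.npz',**a)
b=eyes.grab_frame('scene')
cv2.imwrite('pics/a.png',cv2.cvtColor(a['pixels'],cv2.COLOR_RGB2BGR))
cv2.imwrite('pics/b.png',cv2.cvtColor(b['pixels'],cv2.COLOR_RGB2BGR))
s=env.state();print(s['ee_pos'],s['ee_rot'],s['force'])
E
```

```text
[197.9958411  539.37581724 213.22358708] [-1.79912800e+02 -1.01215865e-03  1.59841308e+02] [ 0.00797826  0.09595897 -0.15622874]
```

View pics/a.png

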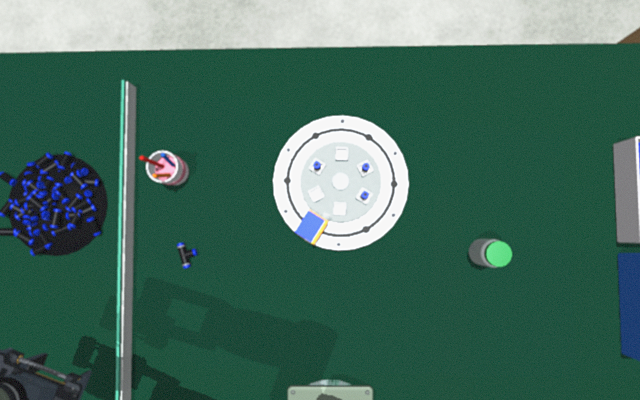

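View pics/b.png

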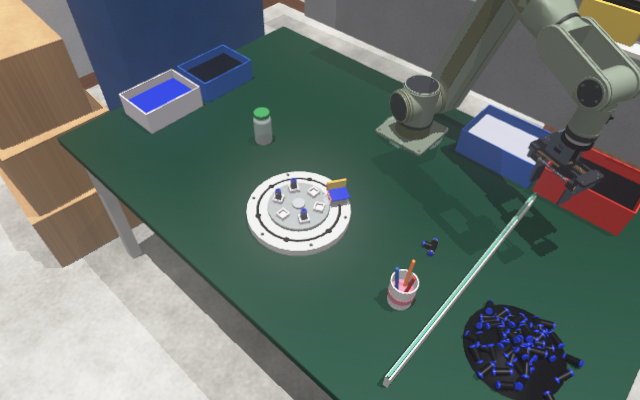

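Top view: dial hub at about (341,182), blue pad at (312,226) with the fin on its right-hand (−y world) side. CCW travel goes along the bottom towards the right. A rail at column ~127 lies between the arm and the fixture. Next: metric positions.

```bash
python3 - <<'E'
from h import *
f=dict(np.load('top.npz'))
# base top plane: bright pixels
uv,P=seg(f,(0,0,200),(180,40,255))
k=(abs(P[:,2]-30)<6)&(np.hypot(uv[:,0]-341,uv[:,1]-182)<75)
hull=cv2.convexHull(uv[k].astype(np.float32))
Q=world(f,hull.reshape(-1,2));Q=Q[abs(Q[:,2]-30)<8]
(c,r)=cv2.minEnclosingCircle(Q[:,:2].astype(np.float32));print('base',c,r,np.median(P[k][:,2]))
print('hub',world(f,[[341,181]]))
def near(uv,P):
    k=np.hypot(uv[:,0]-312,uv[:,1]-226)<30;return uv[k],P[k]
C=np.array(c)
for n,lo,hi in(('blue',(100,100,80),(130,255,255)),('yel',(15,100,120),(35,255,255)),('or',(5,120,120),(14,255,255))):
    u,p=near(*seg(f,lo,hi))
    if n=='blue':
        k=abs(p[:,2]-66)<8;u,p=u[k],p[k]
    if len(p)==0: print(n,0);continue
    b=cv2.minAreaRect(p[:,:2].astype(np.float32))
    m=p.mean(0);d=m[:2]-C
    print(n,len(p),u.mean(0),m,np.percentile(p[:,2],[5,50,95]),b,'rad',np.hypot(*d),np.degrees(np.arctan2(d[1],d[0])))
# index holes: dark pixels on ring
h=cv2.cvtColor(f['pixels'],cv2.COLOR_RGB2GRAY)
v,w=np.nonzero((h<110)&(np.hypot(np.arange(640)[None]-341,np.arange(400)[:,None]-182)<64)&(np.hypot(np.arange(640)[None]-341,np.arange(400)[:,None]-182)>46))
m=np.zeros_like(h);m[v,w]=255;m=cv2.morphologyEx(m,cv2.MORPH_OPEN,np.ones((3,3)))
n,_,st,ce=cv2.connectedComponentsWithStats(m)
for s,e in zip(st[1:],ce[1:]):
    p=world(f,[e])[0];d=p[:2]-C;print(s[4],e,p,np.hypot(*d),np.degrees(np.arctan2(d[1],d[0])))
# rail height
u,p=world(f,[[130,150],[125,150],[133,150]]),0;print(u)
E
```

```text
base (598.3961791992188, -27.768936157226562) 164.646484375 29.51013286554561
hub [[596.91524036 -30.15138043  52.17245196]]
blue 450 [309.04444444 225.94666667] [489.80836774  46.03309002  65.20988916] [61.61201828 65.12956991 68.63257088] ((490.5642395019531, 47.1044921875), (45.6110725402832, 57.93291473388672), 57.628509521484375) rad 131.29376171723254 145.79789730992732
yel 81 [319.48148148 232.80246914] [473.44867607  21.19246217  76.70729113] [ 0.69122098 92.78900139 98.53264547] ((472.955810546875, 22.4232177734375), (7.9982686042785645, 67.19307708740234), 54.36481475830078) rad 134.19797712758913 158.60198466889307
or 0
18 [315.  135.5] [711.99261685  32.42351939  30.37917622] 128.55847833586773 27.918211963920587
24 [368.5 137. ] [706.09965591 -98.24162243  34.29692832] 128.7106771253159 -33.197581068756584
18 [286.66666667 180.        ] [602.45798565 101.86939324  33.7726148 ] 129.70194570871467 88.20540530686472
16 [393.5 183.5] [ 592.32313498 -158.04802307   28.71582163] 130.4205595437322 -92.66894785551139
18 [366.  228.5] [483.3867897  -90.14632471  28.19093732] 130.83615049602406 -151.5260217418448
[[681.27589437 492.49123192  28.4367979 ]
 [677.18679264 494.5945336   52.04880525]
 [684.17980891 492.07235604  11.73766811]]
```

Everything agrees (base radius 164.6, pad height 65, holes at 27.7° mod 60). Centre ≈ (598,−28.5), stem at 147.7°, next hole at 207.7°. Moving above the pad with the fingers shut.

Call:
send_rows(
  motion=[
    [0.023,-0.04,0,0,0,-0.04,-1],
    [0.07,-0.118,0,0,0,-0.12,-1],
    [0.117,-0.197,0,0,0,-0.2,-1],
    [0.164,-0.276,0,0,0,-0.28,-1],
    [0.211,-0.355,0,0,0,-0.36,-1],
    [0.258,-0.434,0,0,0,-0.44,-1],
    [0.305,-0.513,0,0,0,-0.52,-1],
    [0.352,-0.592,0,0,0,-0.6,-1],
    [0.4,-0.67,0,0,0,-0.68,-1],
    [0.446,-0.75,0,0,0,-0.76,-1],
    [0.493,-0.828,0,0,0,-0.84,-1],
    [0.534,-0.9,-0.02,0,0,-0.91,-1],
    [0.564,-0.95,-0.05,0,0,-0.96,-1],
    [0.587,-0.986,-0.1,0,0,-1,-1],
  ],
)

```text
time_s: 1.85
ee_pos: [491.9, 44.5, 164.0]
ee_rot: [179.9, 0.0, 99.6]
force: [-0.3, 0.0, -0.1]
gripper_width: 0.5
gripper_force: 0.0
```

Call:
send_rows(
  motion=[
    [0,0,-0.01,0,0,-0.15,-1],
    [0,0,-0.02,0,0,-0.3,-1],
    [0,0,-0.03,0,0,-0.45,-1],
    [0,0,-0.04,0,0,-0.6,-1],
    [0,0,-0.05,0,0,-0.7,-1],
    [0,0,-0.05,0,0,-0.7,-1],
  ],
)

```text
time_s: 2.6
ee_pos: [490.6, 45.9, 138.6]
ee_rot: [-179.9, 0.1, 57.8]
force: [-0.4, 0.5, -0.1]
gripper_width: 0.4
gripper_force: 0.0
```

```bash
cat > look.py <<'E'
import sys
from h import *
s=env.state();f=eyes.grab_frame('wrist');g=eyes.grab_frame('top')
print(s['time_s'],s['ee_pos'],s['ee_rot'],s['force'],s['gripper_width'])
t=g['pixels'][130:290,240:440]
im=np.vstack([f['pixels'][:, :],np.zeros((0,640,3),np.uint8)])
t=cv2.resize(t,(400,320));c=np.zeros((320,640,3),np.uint8)
c[:,:400]=t
im=cv2.resize(np.vstack([im,c]),(533,600))
cv2.imwrite('pics/%s.png'%sys.argv[1],cv2.cvtColor(im,cv2.COLOR_RGB2BGR))
# pad in the wrist camera
from scipy.spatial.transform import Rotation as R
T=np.eye(4);T[:3,:3]=R.from_euler('xyz',s['ee_rot'],degrees=True).as_matrix();T[:3,3]=s['ee_pos']
W=T@f['T_tool_cam'];f['R']=W[:3,:3].T;f['t']=-W[:3,:3].T@W[:3,3]
for n,lo,hi,zl,zh in(('blue',(100,100,80),(130,255,255),52,72),('yel',(15,100,120),(35,255,255),56,105)):
    u,p=seg(f,lo,hi);k=(p[:,2]>zl)&(p[:,2]<zh)&(abs(np.hypot(p[:,0]-598,p[:,1]+28.5)-130)<40);u,p=u[k],p[k]
    if len(p)>20:
        b=cv2.minAreaRect(p[:,:2].astype(np.float32));print(n,len(p),u.mean(0),np.median(p[:,2]),np.percentile(p[:,2],[3,97]),b)
E
python3 look.py c
```

```text
2.6 [490.56722316  45.94645745 138.6334947 ] [-1.79946910e+02  6.45982806e-02  5.78376041e+01] [-0.35085012  0.47615982 -0.11722427] 0.3707313083585382
blue 2662 [322.97032307 207.62509391] 66.92181763127093 [65.71521567 68.18080789] ((490.73150634765625, 45.16117477416992), (47.24757766723633, 59.32864761352539), 56.92194747924805)
yel 113 [357.30973451 217.47787611] 65.77574706348895 [64.55663287 66.96586849] ((516.1679077148438, 26.667770385742188), (44.020145416259766, 2.672030448913574), 57.442840576171875)
```

View pics/c.png

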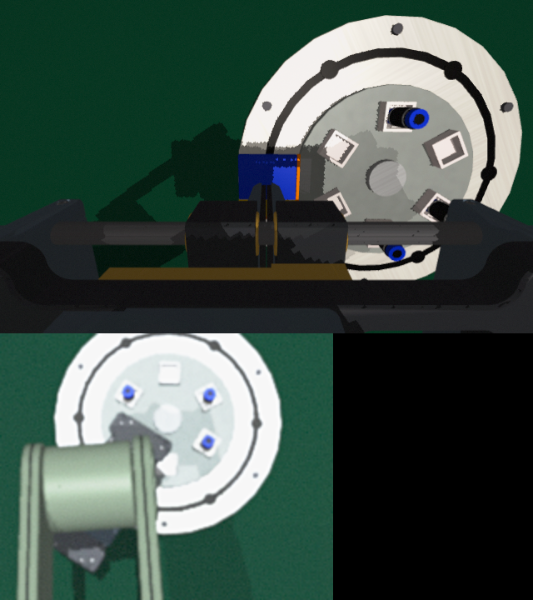

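Wrist view: pad at wrist pixel area (323,208), free top 47×59 mm, centre (490.7, 45.2), height 66. That matches the plan, and the fin is on the far side of the fingers. Pressing down.

Call:
send_rows(
  motion=[
    [0,0,-0.04,0,0,0,-1],
    [0,0,-0.09,0,0,0,-1],
    [0,0,-0.128,0,0,0,-1],
    [0,0,-0.14,0,0,0,-1],
    [0,0,-0.148,0,0,0,-1],
    [0,0,-0.156,0,0,0,-1],
    [0,0,-0.162,0,0,0,-1],
    [0,0,-0.162,0,0,0,-1],
  ],
)

```text
time_s: 3.7
ee_pos: [491.9, 46.9, 59.1]
ee_rot: [180.0, -0.0, 57.8]
force: [-2.2, 0.9, 6.3]
gripper_width: 0.1
gripper_force: 3.3
```

```bash
cat > arc.py <<'E'
import numpy as np,sys
# a list of TCP angles, yaw lag; prints rows relative to a0
def rows(a0,al,yaw0,z,r=130.3):
    for a,zz in zip(al,z):
        d=r*(np.array([np.cos(np.radians(a)),np.sin(np.radians(a))])-np.array([np.cos(np.radians(a0)),np.sin(np.radians(a0))]))/500
        y=max(57.7,57.7+a-149.5)
        print([round(float(d[0]),4),round(float(d[1]),4),zz/500,0,0,round((y-yaw0)/60,3),-1],end=', ')
    print()
E
python3 - <<'E'
from arc import *
a=[144.7,145.5,146.5,148,149.5,151]+list(np.linspace(153,175,11))+[175,174]
rows(144.7,a,57.7,[-1.5]*18+[3])
a=list(np.linspace(175,203,15))
print();rows(174,[174]+a,57.7+24.5,[10]*16)
E
```

```text
[0.0, 0.0, -0.003, 0, 0, 0.0, -1], [-0.0021, -0.003, -0.003, 0, 0, 0.0, -1], [-0.0046, -0.0068, -0.003, 0, 0, 0.0, -1], [-0.0083, -0.0125, -0.003, 0, 0, 0.0, -1], [-0.0119, -0.0183, -0.003, 0, 0, 0.0, -1], [-0.0152, -0.0242, -0.003, 0, 0, 0.025, -1], [-0.0195, -0.0323, -0.003, 0, 0, np.float64(0.058), -1], [-0.0239, -0.0413, -0.003, 0, 0, np.float64(0.095), -1], [-0.0279, -0.0504, -0.003, 0, 0, np.float64(0.132), -1], [-0.0316, -0.0598, -0.003, 0, 0, np.float64(0.168), -1], [-0.0349, -0.0692, -0.003, 0, 0, np.float64(0.205), -1], [-0.0378, -0.0788, -0.003, 0, 0, np.float64(0.242), -1], [-0.0404, -0.0884, -0.003, 0, 0, np.float64(0.278), -1], [-0.0426, -0.0982, -0.003, 0, 0, np.float64(0.315), -1], [-0.0444, -0.108, -0.003, 0, 0, np.float64(0.352), -1], [-0.0459, -0.1179, -0.003, 0, 0, np.float64(0.388), -1], [-0.0469, -0.1279, -0.003, 0, 0, np.float64(0.425), -1], [-0.0469, -0.1279, -0.003, 0, 0, 0.425, -1], [-0.0465, -0.1233, 0.006, 0, 0, 0.408, -1], 

[0.0, 0.0, 0.02, 0, 0, -0.0, -1], [-0.0004, -0.0045, 0.02, 0, 0, np.float64(0.017), -1], [-0.0011, -0.0136, 0.02, 0, 0, np.float64(0.05), -1], [-0.0014, -0.0227, 0.02, 0, 0, np.float64(0.083), -1], [-0.0014, -0.0318, 0.02, 0, 0, np.float64(0.117), -1], [-0.0011, -0.0409, 0.02, 0, 0, np.float64(0.15), -1], [-0.0004, -0.05, 0.02, 0, 0, np.float64(0.183), -1], [0.0005, -0.059, 0.02, 0, 0, np.float64(0.217), -1], [0.0018, -0.068, 0.02, 0, 0, np.float64(0.25), -1], [0.0034, -0.077, 0.02, 0, 0, np.float64(0.283), -1], [0.0053, -0.0859, 0.02, 0, 0, np.float64(0.317), -1], [0.0075, -0.0947, 0.02, 0, 0, np.float64(0.35), -1], [0.01, -0.1034, 0.02, 0, 0, np.float64(0.383), -1], [0.0128, -0.1121, 0.02, 0, 0, np.float64(0.417), -1], [0.0159, -0.1206, 0.02, 0, 0, np.float64(0.45), -1], [0.0193, -0.1291, 0.02, 0, 0, np.float64(0.483), -1],
```

Call:
send_rows(
  motion=[
    [0,0,-0.003,0,0,0,-1],
    [-0.002,-0.003,-0.003,0,0,0,-1],
    [-0.0046,-0.0068,-0.003,0,0,0,-1],
    [-0.0083,-0.0125,-0.003,0,0,0,-1],
    [-0.0119,-0.0183,-0.003,0,0,0,-1],
    [-0.0152,-0.0242,-0.003,0,0,0.025,-1],
  ],
)

```text
time_s: 4.45
ee_pos: [485.6, 35.1, 58.2]
ee_rot: [179.8, -0.2, 59.4]
force: [-0.4, 2.3, 6.9]
gripper_width: 0.2
gripper_force: 3.4
```

Call:
send_rows(
  motion=[
    [-0.0043,-0.0081,-0.002,0,0,0.033,-1],
    [-0.0087,-0.0171,-0.002,0,0,0.07,-1],
    [-0.0127,-0.0262,-0.002,0,0,0.107,-1],
    [-0.0164,-0.0356,-0.002,0,0,0.143,-1],
    [-0.0197,-0.045,-0.002,0,0,0.18,-1],
    [-0.0226,-0.0546,-0.002,0,0,0.217,-1],
    [-0.0252,-0.0642,-0.002,0,0,0.253,-1],
    [-0.0274,-0.074,-0.002,0,0,0.29,-1],
    [-0.0292,-0.0838,-0.002,0,0,0.327,-1],
    [-0.0307,-0.0937,-0.002,0,0,0.363,-1],
    [-0.0317,-0.1037,-0.002,0,0,0.4,-1],
    [-0.0317,-0.1037,-0.002,0,0,0.4,-1],
  ],
)

```text
time_s: 5.95
ee_pos: [469.3, -17.5, 57.1]
ee_rot: [179.8, 0.0, 83.4]
force: [-0.8, -0.1, 7.9]
gripper_width: 0.5
gripper_force: 3.6
```

```bash
python3 look.py d
```

```text
5.95 [469.30583208 -17.54360685  57.09450033] [1.79810062e+02 6.81723943e-03 8.33720600e+01] [-0.84192448 -0.09035183  7.8758118 ] 0.5249604021489862
blue 960 [330.84375    225.17604167] 57.68505082218961 [56.22799819 58.86111045] ((469.0284423828125, -3.378355026245117), (20.273330688476562, 59.31142807006836), 84.549072265625)
yel 83 [368.42168675 227.65060241] 56.61594214813894 [56.06349725 57.62155779] ((500.3445739746094, -8.366598129272461), (15.589296340942383, 2.5232813358306885), 89.11930084228516)
```

View pics/d.png

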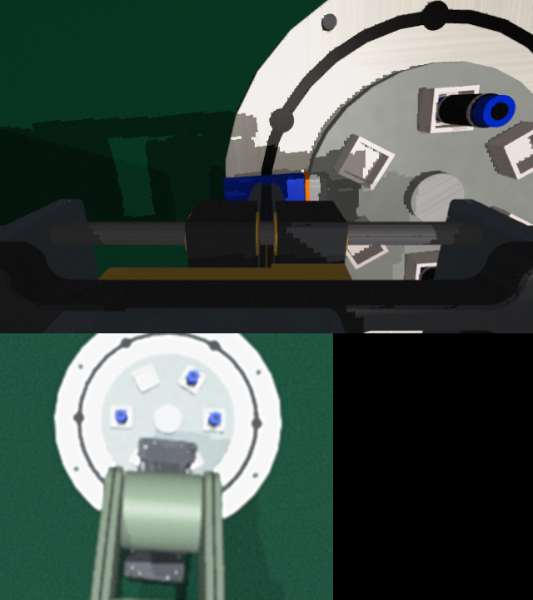

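The dial has turned about 25–29° and the fittings are still upright. The pad was partly carried along by friction. I'll lift clear of the pad (it stays down under the ring), then push only the fin face.

```bash
python3 - <<'E'
from arc import *
rows(175,list(np.linspace(175,201,16)),57.7+25.5,[16]*16)
E
```

```text
[0.0, 0.0, 0.032, 0, 0, np.float64(-0.0), -1], [-0.0006, -0.0079, 0.032, 0, 0, np.float64(0.029), -1], [-0.0009, -0.0157, 0.032, 0, 0, np.float64(0.058), -1], [-0.001, -0.0236, 0.032, 0, 0, np.float64(0.087), -1], [-0.0008, -0.0315, 0.032, 0, 0, np.float64(0.116), -1], [-0.0005, -0.0394, 0.032, 0, 0, np.float64(0.144), -1], [0.0002, -0.0472, 0.032, 0, 0, np.float64(0.173), -1], [0.001, -0.0551, 0.032, 0, 0, np.float64(0.202), -1], [0.0021, -0.0629, 0.032, 0, 0, np.float64(0.231), -1], [0.0035, -0.0707, 0.032, 0, 0, np.float64(0.26), -1], [0.005, -0.0784, 0.032, 0, 0, np.float64(0.289), -1], [0.0068, -0.0861, 0.032, 0, 0, np.float64(0.318), -1], [0.0089, -0.0937, 0.032, 0, 0, np.float64(0.347), -1], [0.0111, -0.1012, 0.032, 0, 0, np.float64(0.376), -1], [0.0136, -0.1087, 0.032, 0, 0, np.float64(0.404), -1], [0.0163, -0.1161, 0.032, 0, 0, np.float64(0.433), -1],
```

Call:
send_rows(
  motion=[
    [0,0,0.01,0,0,0,-1],
    [0,0,0.024,0,0,0,-1],
    [0,0,0.034,0,0,0,-1],
    [0,0,0.034,0,0,0,-1],
  ],
)

```text
time_s: 6.55
ee_pos: [468.5, -17.1, 72.9]
ee_rot: [179.9, -0.0, 83.3]
force: [-0.8, -0.5, -0.2]
gripper_width: 0.5
gripper_force: 0.0
```

Call:
send_rows(
  motion=[
    [-0.0003,-0.004,0,0,0,0.015,-1],
    [-0.0006,-0.008,0,0,0,0.029,-1],
    [-0.0009,-0.0157,0,0,0,0.058,-1],
    [-0.001,-0.0236,0,0,0,0.087,-1],
    [-0.0008,-0.0315,0,0,0,0.116,-1],
    [-0.0005,-0.0394,0,0,0,0.144,-1],
    [0.0002,-0.0472,0,0,0,0.173,-1],
    [0.001,-0.055,0,0,0,0.202,-1],
    [0.0021,-0.063,0,0,0,0.231,-1],
    [0.0035,-0.0707,0,0,0,0.26,-1],
    [0.005,-0.0784,0,0,0,0.289,-1],
    [0.0068,-0.0861,0,0,0,0.318,-1],
    [0.0089,-0.0937,0,0,0,0.347,-1],
    [0.0111,-0.1012,0,0,0,0.376,-1],
    [0.0136,-0.1087,0,0,0,0.404,-1],
    [0.0163,-0.116,0,0,0,0.433,-1],
    [0.0163,-0.116,0,0,0,0.433,-1],
  ],
)

```text
time_s: 8.68
ee_pos: [476.1, -75.3, 72.2]
ee_rot: [-180.0, -0.0, 109.3]
force: [-0.7, 2.4, -0.3]
gripper_width: 0.6
gripper_force: 1.3
```

```bash
python3 look.py e;python3 - <<'E'
from arc import *
rows(201,list(np.linspace(201.5,210.5,19)),57.7+51.5,[0]*19)
E
```

```text
8.675 [476.06031847 -75.3334346   72.22380132] [-1.79960741e+02 -1.69111543e-02  1.09326904e+02] [-0.7190021   2.35756968 -0.30666701] 0.6488844960428788
blue 3521 [321.06589037 212.94973019] 60.94591005841491 [59.36569142 62.09576261] ((471.682861328125, -60.668216705322266), (59.3939208984375, 32.29450607299805), 19.404054641723633)
yel 174 [368.93678161 217.99425287] 59.67103518266424 [58.57293714 60.82468519] ((502.030029296875, -51.55520248413086), (3.0288965702056885, 29.337942123413086), 18.909196853637695)
[0.0008, -0.0021, 0.0, 0, 0, np.float64(0.008), -1], [0.0017, -0.0042, 0.0, 0, 0, np.float64(0.017), -1], [0.0025, -0.0063, 0.0, 0, 0, np.float64(0.025), -1], [0.0034, -0.0084, 0.0, 0, 0, np.float64(0.033), -1], [0.0043, -0.0105, 0.0, 0, 0, np.float64(0.042), -1], [0.0052, -0.0126, 0.0, 0, 0, np.float64(0.05), -1], [0.0062, -0.0147, 0.0, 0, 0, np.float64(0.058), -1], [0.0071, -0.0167, 0.0, 0, 0, np.float64(0.067), -1], [0.0081, -0.0188, 0.0, 0, 0, np.float64(0.075), -1], [0.0091, -0.0208, 0.0, 0, 0, np.float64(0.083), -1], [0.0101, -0.0229, 0.0, 0, 0, np.float64(0.092), -1], [0.0111, -0.0249, 0.0, 0, 0, np.float64(0.1), -1], [0.0121, -0.0269, 0.0, 0, 0, np.float64(0.108), -1], [0.0132, -0.029, 0.0, 0, 0, np.float64(0.117), -1], [0.0143, -0.031, 0.0, 0, 0, np.float64(0.125), -1], [0.0154, -0.033, 0.0, 0, 0, np.float64(0.133), -1], [0.0165, -0.0349, 0.0, 0, 0, np.float64(0.142), -1], [0.0176, -0.0369, 0.0, 0, 0, np.float64(0.15), -1], [0.0188, -0.0389, 0.0, 0, 0, np.float64(0.158), -1],
```

View pics/e.png

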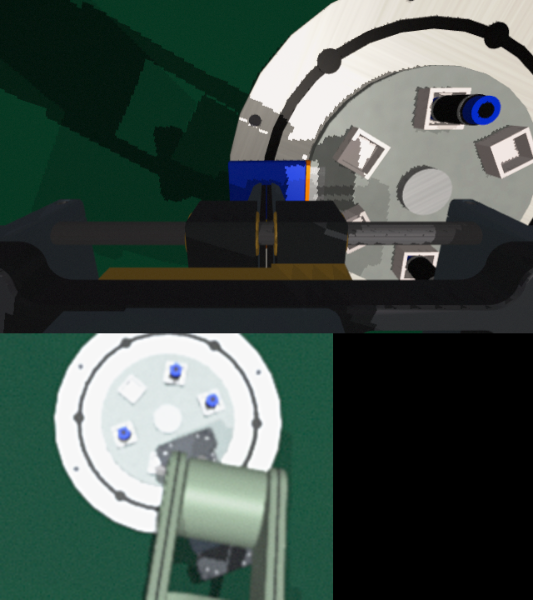

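Pad is ~6 mm down (height 61), and its angle of 199.4° puts the dial near 52°. Now slow steps toward the hole.

Call:
send_rows(
  motion=[
    [0.0008,-0.0021,0,0,0,0.008,-1],
    [0.0017,-0.0042,0,0,0,0.017,-1],
    [0.0025,-0.0063,0,0,0,0.025,-1],
    [0.0034,-0.0084,0,0,0,0.033,-1],
    [0.0043,-0.0105,0,0,0,0.042,-1],
    [0.0052,-0.0126,0,0,0,0.05,-1],
    [0.0062,-0.0147,0,0,0,0.058,-1],
    [0.0071,-0.0167,0,0,0,0.067,-1],
    [0.0081,-0.0188,0,0,0,0.075,-1],
    [0.0091,-0.0208,0,0,0,0.083,-1],
    [0.0101,-0.0229,0,0,0,0.092,-1],
    [0.0111,-0.0249,0,0,0,0.1,-1],
    [0.0121,-0.0269,0,0,0,0.108,-1],
  ],
)

```text
time_s: 10.4
ee_pos: [482.2, -88.9, 72.5]
ee_rot: [-180.0, 0.0, 115.8]
force: [-3.6, 3.3, 2.5]
gripper_width: 0.5
gripper_force: 1.9
```

```bash
python3 look.py f
```

```text
10.4 [482.17681892 -88.87300286  72.48773886] [-1.79968125e+02  7.02516166e-03  1.15849543e+02] [-3.6294178   3.31405652  2.49111874] 0.4590065093481404
blue 3547 [320.90809134 213.03806033] 61.26184293711522 [59.75608826 62.42202495] ((476.12200927734375, -74.7384033203125), (59.3111572265625, 32.1370964050293), 25.980995178222656)
yel 188 [369.0106383  215.99468085] 59.996353834940905 [58.95369639 61.20624852] ((504.4637756347656, -60.913299560546875), (3.162712574005127, 30.907371520996094), 25.24336814880371)
```

Call:
send_rows(
  motion=[
    [0.0005,-0.001,0,0,0,0.004,-1],
    [0.0011,-0.002,0,0,0,0.008,-1],
    [0.0016,-0.003,0,0,0,0.012,-1],
    [0.0022,-0.004,0,0,0,0.016,-1],
  ],
)

```text
time_s: 11.0
ee_pos: [484.2, -90.7, 72.7]
ee_rot: [179.9, 0.0, 116.8]
force: [0.5, 1.7, -0.9]
gripper_width: 0.5
gripper_force: 0.5
```

```bash
python3 look.py g
```

```text
11.0 [484.18594111 -90.7263483   72.72345428] [1.79922619e+02 4.82854083e-02 1.16773485e+02] [ 0.48043956  1.67832322 -0.89613737] 0.499663736599879
blue 3485 [319.18249641 214.2286944 ] 66.88411801332339 [65.31742264 68.08120791] ((476.41278076171875, -75.83610534667969), (59.62318420410156, 29.755762100219727), 26.242904663085938)
yel 186 [368.83333333 217.31182796] 65.74388344406603 [64.56041845 67.00416146] ((505.1548767089844, -62.31735610961914), (3.1217331886291504, 28.71918296813965), 27.917627334594727)
```

The plunger has sprung fully up (pad back at 66.9, same as at the start). Backing off the fin and retreating upward.

Call:
send_rows(
  motion=[
    [-0.003,0.006,0,0,0,0,-1],
    [-0.0074,0.0142,0,0,0,0,-1],
    [-0.0074,0.0142,0.03,0,0,0,-1],
    [-0.0074,0.0142,0.1,0,0,0,-1],
    [-0.0074,0.0142,0.2,0,0,0,-1],
    [-0.05,0.09,0.28,0,0,0,-1],
    [-0.1,0.18,0.28,0,0,0,-1],
    [-0.15,0.27,0.28,0,0,0,-1],
    [-0.18,0.36,0.28,0,0,0,-1],
    [-0.2,0.45,0.28,0,0,0,-1],
    [-0.22,0.54,0.28,0,0,0,-1],
    [-0.22,0.54,0.28,0,0,0,-1],
    [-0.22,0.54,0.28,0,0,0,-1],
  ],
)

```text
time_s: 12.72
ee_pos: [373.2, 179.0, 212.3]
ee_rot: [-180.0, 0.0, 116.8]
force: [0.7, 0.4, -0.4]
gripper_width: 0.6
gripper_force: 0.0
```

```bash
python3 - <<'E'
from h import *
s=env.state();print(s['time_s'],s['ee_pos'],s['force'])
f=eyes.grab_frame('top')
cv2.imwrite('pics/h.png',cv2.cvtColor(cv2.resize(f['pixels'][100:300,120:540],(798,380)),cv2.COLOR_RGB2BGR))
u,p=seg(f,(100,100,80),(130,255,255));k=(abs(p[:,2]-66)<8)&(abs(np.hypot(p[:,0]-598,p[:,1]+28.5)-130)<40);p=p[k]
m=p.mean(0);print(m,len(p),np.degrees(np.arctan2(m[1]+28.5,m[0]-598))%360,'want ~206; start',np.degrees(np.arctan2(46.03+28.5,489.8-598)))
E
```

```text
12.725 [373.24968703 178.966842   212.33367705] [ 0.65066176  0.415584   -0.44089114]
[479.97231786 -84.76300669  65.26507115] 493 205.48682544796338 want ~206; start 145.440268542613
```

View pics/h.png

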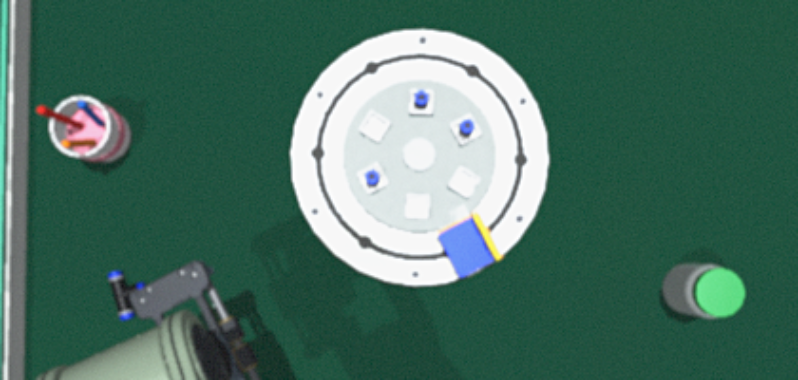

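The pad at (468,247) in the crop has turned 60.05°, the old hole at (364,242) is empty, and all three fittings stand in their nests. The jar, cup and tee haven't moved. Handing in.

```bash
python3 -c "
from workcell import env
print(env.job_done())"
```

```text
the job is handed in; nothing more can be done
None
```

The dial is turned 60° counter-clockwise to the next hole and the plunger is fully up and locked; all three fittings are still standing, nothing else was moved, and the job was handed in at about 12.8 s.

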